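# Ratchet the dish carriage to the pointer and lock it

### The arm

A 6-joint arm with a two-finger parallel gripper is mounted at the origin on the work surface. World frame = base frame: x ahead of the robot, y to its left, z up, the work surface at z = 0. Lengths are in m, angles in rad, forces in N, time in s.
With the tool pointing down it reaches from about 0.3 to 0.875 m from the base axis. Payload 6.4 kg.
Tool frame: the origin (TCP) lies at the very end of the fingers, on their centre line; the grasp point (between the pads) lies manip.grip_depth behind it (manip.grip_depth is the distance from the TCP to the grasp point, in m); z points along the fingers, y is the line along which they close (so a half turn about z gives the same grasp; the last joint's range is limited). The gripper opens to 85 mm and grips with 20 to 120 N. Pads are 22 mm wide; open, the fingers measure 114 mm over their backs; the gripper's body (76 mm by 85 mm) begins 54 mm behind the grasp point. The pads swing forward as they close: fully open they stand 13 mm farther back than shut.
Start: joints at [-1.47, 0.181, 1.607, -0, 1.354, -0.206], TCP at [0.174, -0.548, 0.231] pointing down, gripper open.
Joint ranges: [-2.99, 2.99], [-0.89, 2.07], [0.3, 2.58], [-1.14, 4.28], [0, 2.63], [-3.12, 3.12]. Speed limits (rad/s): [2.57, 2.57, 3.01, 3.14, 3.14, 3.14].

### API

Orientations are given as a unit quaternion [w, x, y, z].
In Python, from station import manip gives the robot as it stands.
- The arm moves only by the tool tcp_steps, called after "Request:" as name([rows], argument=value, ...), one row to a line, values as JSON. Schema: {"type":"object","properties":{"offsets":{"type":"array","items":{"type":"array","prefixItems":[{"type":"number"},{"type":"array","items":{"type":"number"},"minItems":3,"maxItems":3},{"type":"number"}],"minItems":3,"maxItems":3},"minItems":1,"maxItems":10},"clamp_n":{"type":"number"},"only":{"type":"string"},"quiet":{"type":"boolean"},"lines":{"type":"string"}},"required":["offsets"],"additionalProperties":false}. offsets is a list of rows, 1 to 10 of them, each written [opening, [dx, dy, dz], turn]: the finger opening in m, then dx, dy, dz in units of 5 mm, then a turn about the tool's z in units of 0.05 rad; each row shifts and turns the commanded pose from where the row before left it, along the tool's axes as they then stand; what a row does not reach is not made up. A row lasts 1/12 s, in which the tool goes at most 0.0417 m and 0.125 rad, less where a joint would pass 70% of its speed; a pose out of reach is approached as far as the arm can. The fingers move at their own pace and stop on an object; clamp_n is the grip in N (left out, the last holds). Time passes only in rows, so rows that do not move let the fingers close. The tool returns the time, the measured TCP pose, the force, the opening and the grip force at its end. only (a regular expression) keeps the lines of the reply that match it, lines (a string "A,B") keeps lines A to B, and quiet returns only ok. Input that does not fit is refused with a message, and nothing moves.
- manip.observe(): the state, without advancing time (a new reading comes with each control period).
- manip.grab_frame(name): name is "side" or "top"; returns the picture (420x560x3 uint8, blue, green, red); there is no depth.
- manip.camera_params(name): a dict with "mtx" (3x3 intrinsics, pixels), "rvec" (rotation vector, rad) and "tvec" (3), from world to camera coordinates, as OpenCV has them. Camera axes: x right, y down, z forward; pixel columns grow to the right and rows downward; lengths in m; the calibration is good to about 2 mm. A picture is of the moment at which its call begins. camera_params takes no time and is no camera call.
- manip.finish_job(): hands the job in; it is judged then, once.
The state is a dict: "clock": time; "q": joint angles; "qvel": joint speeds; "tau": joint torques, N m; "tool_pos": TCP position; "tcp_rot": TCP orientation; "wrist_force": force on the tool from outside, world axes, zero at the start; "wrist_torque": the same for the moment, N m; "gripper_width": finger opening in m; "finger_force": force on a finger pad.
Only numpy, scipy, OpenCV 4.12 (cv2) and the standard library are available. Lean on these libraries where they do the work, as an engineer would, in place of code of your own. Each camera call takes 0.05 s, during which the arm holds its last target. There are 200 camera calls.

### The job

Use the ratchet on the dish slide to bring the carriage up to the red pointer: flip the red direction lever on the ratchet head over to the other side, then swing the black handle back and forth until the yellow line on the carriage is in line with the pointer. Then tip the orange-knobbed lock lever on the carriage over to its other side. Do not shove the carriage itself by hand, keep the dish sitting in its place on the carriage, and leave everything else where it stands.

Things in the scene. Friction and masses are not known exactly. Their poses are not given: they have to be found in the camera images.
- slide_base: Fixed aluminium base plate, 150 x 390 x 12 mm, of the dish slide. Origin on the table; y runs along the rails from the ratchet head (white block 100 x 100 mm, 48 mm high, centred at x 0, y -115 mm) to the far rail end; x points away from the robot (yaw up to 0.3 rad). The plate spans x -60..90, y -175..215 mm; rails and carriage lie over x -50..50, y -15..215 mm.
- handle (a joint): Ratchet handle's angle about the vertical axis of the head (slide_base x 0, y -115 mm), rad, stops at -0.6 and 0.6; starts within 0.4 of 0. At 0 it points along -x of slide_base, to the robot; positive is counter-clockwise from above (the grip moves to -y of slide_base, away from the carriage). It stays where it is left.
- handle_grip (a point): Middle of the handle's round black grip: a level bar 24 mm in diameter, 92 mm long, radial to the head, axis 68 mm above the table; this point is 135 mm from the head's axis. Only table below it. It can be pushed from either side or straddled from above; driving takes about 9 N here, the clicking back swing 1 to 4 N.
- selector (a joint): Angle of the red direction lever, rad, about a vertical pivot on the handle 55 mm from the head's axis: over-centre, it springs to a stop at -0.3 or 0.3 (or rests at 0.1 to 0.3 in size when its pawl sits on a tooth). It starts negative. Positive: its tip leans to +y of slide_base (towards the carriage, when the handle is at 0).
- selector_tip (a point): Top of the upright red fin at the free end of the direction lever, 112 mm above the table, nearly over the head's axis. Fin: 10 mm thick across its swing, 20 mm long, 32 mm above the lever arm (whose top is 78 mm above the table). It swings up to 16 mm to either side of the handle's centre line, square to the handle; 1 N flips it.
- carriage: Grey carriage plate, 100 x 120 x 12 mm, on the rails, its top 41 mm above the table. Only the ratchet's self-holding screw moves it, along slide_base y (-25 to 98 mm from its start); shoving it takes over 40 N. Origin in the centre of its underside, axes as slide_base.
- carriage_mark (a point): The yellow line (5 mm wide) on the carriage, at its far (+x) edge, top face, 50 mm from the carriage's centre line.
- pointer: Fixed black block (26 x 26 x 30 mm) with a red arrow on top that points to the carriage, on the base plate beyond the carriage, 12 mm above the table; axes as slide_base.
- pointer_tip (a point): Tip of the red arrow (4 mm wide), 8 to 10 mm from the carriage's edge and 46 mm above the table. In line means the same slide_base y as the yellow line. It starts 30 to 55 mm to the +y side of the yellow line.
- lock (a joint): Angle of the lock lever on the carriage, rad: over-centre, springs to a stop at -0.45 (leaning to the robot, -x of slide_base: open, as it starts) or 0.45 (leaning away, +x: locked). It swings about a level axis along slide_base y, 53 mm above the table.
- lock_tip (a point): Centre of the orange ball, 22 mm in diameter, at the end of the lock lever, 60 mm from the lever's axis (ball 107 mm above the table when leaning, 113 upright), at slide_base x -26 mm (open) or 26 mm (locked), 42 mm to the +y side of the carriage's centre. 1.5 N flips it. The dish, 62 mm to its -y side, is lower than 60 mm above the table.
- dish_seat (a point): Centre of the dish's place on the carriage's top face, between four black lips 6 mm high.
- dish: Loose lidded plastic culture dish, 62 mm in diameter, 15 mm high, in its place on the carriage. Origin in the centre of its underside.
- dish_stack: Loose stack of three culture dishes, 62 mm in diameter, 45 mm high, on the table on the robot's side of the carriage.
- bottle: Loose amber bottle, 60 mm in diameter, 100 mm high, beyond the slide.
- pen_rest: Loose injector pen on a black rest, 160 x 50 mm, 60 mm high, beyond the slide.
- tube_rack: Loose blue tube rack, 70 x 160 mm, 61 mm high.
- slide_box: Loose green slide box, 104 x 162 mm, 34 mm high.
- jar: Loose jar, 70 mm in diameter, 80 mm high.
- wheel: Steel toothed wheel under the handle, 68 mm in diameter, 50 to 62 mm above the table. With the direction lever positive, it turns only with positive swings of the handle and drives the carriage to +y of slide_base, 25 mm per rad; with the lever negative, only with negative swings, to -y. On the other swing the pawl clicks over it (15 deg a tooth: up to 0.26 rad of free play per reversal).

How it is judged:
By the outcome, as a careful person would: the job done as asked, in the order asked, and still so for the second after the job is handed in, with the robot touching nothing.
It also fails if it takes over 69 s, if anything falls off the work surface, if the arm or the gripper's body presses on something with over 40 N, if the wrist force passes 120 N, or if a joint passes its speed limit or range.

## Working session

There is one attempt and no reset: what is moved stays moved. The work goes in short steps, Python scripts to look and compute and a tool call to move; the robot and the scene stay as the last step left them, time stands still between calls to the robot, and variables do not carry over. Pictures are saved under pics/ and viewed, at most 10 in all, crops included, and the job is handed in when it is done.

```bash
mkdir -p pics; ls; python3 - <<'E'
from station import manip
import cv2
for n in("top","side"):
    cv2.imwrite(f"pics/{n}0.png",manip.grab_frame(n)); print(manip.camera_params(n))
print(manip.observe(), manip.grip_depth)
E
```

```text
pics
station.py
{'mtx': array([[434.20106454,   0.        , 278.361717  ],
       [  0.        , 434.20106454, 213.90601037],
       [  0.        ,   0.        ,   1.        ]]), 'rvec': array([ 2.12021986, -2.16123816,  0.12515342]), 'tvec': array([0.00603054, 0.58421448, 1.0496138 ])}
{'mtx': array([[417.81827487,   0.        , 274.90016315],
       [  0.        , 417.81827487, 209.49631373],
       [  0.        ,   0.        ,   1.        ]]), 'rvec': array([ 0.7933905 , -2.37241785,  1.34037101]), 'tvec': array([0.4506015 , 0.27194769, 0.74298515])}
{'clock': 0.1, 'q': array([-1.47024734e+00,  1.81506885e-01,  1.60791716e+00, -4.53783813e-06,
        1.35379197e+00, -2.06261230e-01]), 'qvel': array([-0.00093613, -0.00118611, -0.00243398, -0.0006528 ,  0.00143853,
        0.0004277 ]), 'tau': array([ 6.42824743e-04, -4.45878875e+01, -3.52241313e+01, -3.47752066e-04,
        4.03027138e-03,  2.09259332e-05]), 'tool_pos': array([ 0.17364622, -0.54762676,  0.23044725]), 'tcp_rot': array([-8.10664729e-04,  9.88256093e-01,  1.52804569e-01,  4.06701328e-05]), 'wrist_force': array([-0.18438085,  0.29961404, -0.52950609]), 'wrist_torque': array([-0.00535822, -0.02989571,  0.02945652]), 'finger_force': 0.0, 'gripper_width': 0.0858287224181372} 0.0187
```

View pics/top0.png

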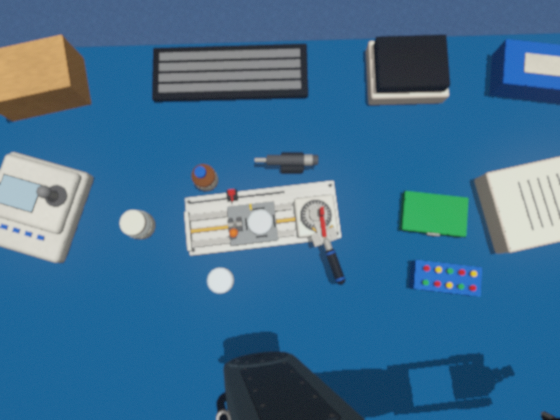

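View pics/side0.png

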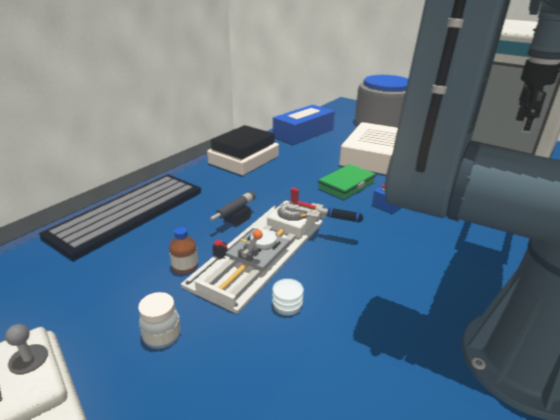

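Top view: slide in the centre, head near (318,215), grip near (335,267), orange ball near (233,233), and red pointer near (232,195). I'll enlarge the slide next.

```bash
cat > h.py <<'E'
from station import manip
import cv2, numpy as np
def cam(n):
    p=manip.camera_params(n); return p["mtx"],np.array(p["rvec"],float),np.array(p["tvec"],float)
def px(n,u,v,z):
    K,r,t=cam(n); R=cv2.Rodrigues(r)[0]; d=R.T@np.linalg.solve(K,[u,v,1.]); c=-R.T@t
    return c+d*(z-c[2])/d[2]
def proj(n,P):
    K,r,t=cam(n); return cv2.projectPoints(np.atleast_2d(np.array(P,float)),r,t,K,None)[0][:,0]
def tocam(): # world
    pass
def crop(n,name,x0,y0,w,h,s,img=None):
    img=manip.grab_frame(n) if img is None else img
    cv2.imwrite(f"pics/{name}.png",cv2.resize(img[y0:y0+h,x0:x0+w],None,fx=s,fy=s,interpolation=cv2.INTER_CUBIC)); return img
E
python3 - <<'E'
from h import *
crop("top","t1",175,170,190,125,4.2,cv2.imread("pics/top0.png"))
crop("side","s1",175,170,200,150,4,cv2.imread("pics/side0.png"))
E
```

```text
(no output)
```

View pics/t1.png

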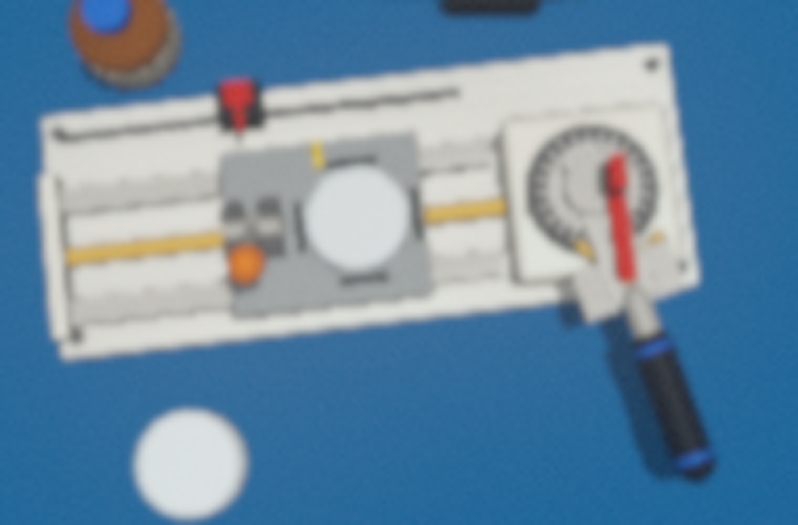

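The enlarged top view gives these crop pixels:
- **Plate corners:** (42,115), (668,42), (698,285), (62,358)
- **Yellow line:** (318,155)
- **Arrow tip:** (240,130)
- **Fin top:** (618,160)
- **Grip:** (655,348) to (695,462)
- **Ball:** (246,265)

```bash
cat >> h.py <<'E'
def fit():
    L=np.array([[90,215],[90,-175],[-60,-175],[-60,215]])/1e3
    W=np.array([px("top",175+u/4.2,170+v/4.2,.012)[:2] for u,v in [(42,115),(668,42),(698,285),(62,358)]])
    Lc=L-L.mean(0);Wc=W-W.mean(0)
    a=np.arctan2((Lc[:,0]*Wc[:,1]-Lc[:,1]*Wc[:,0]).sum(),(Lc*Wc).sum())
    R=np.array([[np.cos(a),-np.sin(a)],[np.sin(a),np.cos(a)]])
    o=W.mean(0)-R@L.mean(0); return R,o,a,W-(L@R.T+o)
E
python3 - <<'E'
from h import *
np.set_printoptions(precision=4,suppress=True)
R,o,a,res=fit(); print(o,a,res)
for n,u,v,z in [("mark",318,155,.041),("tip",240,130,.046),("fin",618,160,.112),("grip0",655,348,.068),("grip1",695,462,.068),("ball",246,265,.107),("dish",357,217,.056),("headwheel",592,187,.062),("stack",190,465,.045)]:
    w=px("top",175+u/4.2,170+v/4.2,z); print(n,w,"local",R.T@(w[:2]-o))
w=o+R@[0,-.115];print("head",w)
E
```

```text
[0.567  0.0153] 0.09477952648662395 [[ 0.0003 -0.0004]
 [ 0.0009 -0.0004]
 [-0.0006  0.001 ]
 [-0.0006 -0.0002]]
mark [0.6033 0.0641 0.041 ] local [0.0408 0.0451]
tip [0.6187 0.1103 0.046 ] local [0.0605 0.0896]
fin [ 0.5859 -0.1093  0.112 ] local [ 0.0071 -0.1259]
grip0 [ 0.4831 -0.1307  0.068 ] local [-0.0973 -0.1374]
grip1 [ 0.418  -0.1512  0.068 ] local [-0.164  -0.1517]
ball [0.5317 0.0994 0.107 ] local [-0.0271  0.087 ]
dish [0.5636 0.0402 0.056 ] local [-0.001   0.0251]
headwheel [ 0.5778 -0.0978  0.062 ] local [ 0.0001 -0.1136]
stack [0.4211 0.1403 0.045 ] local [-0.1334  0.1382]
head [ 0.5778 -0.0992]
```

View pics/s1.png

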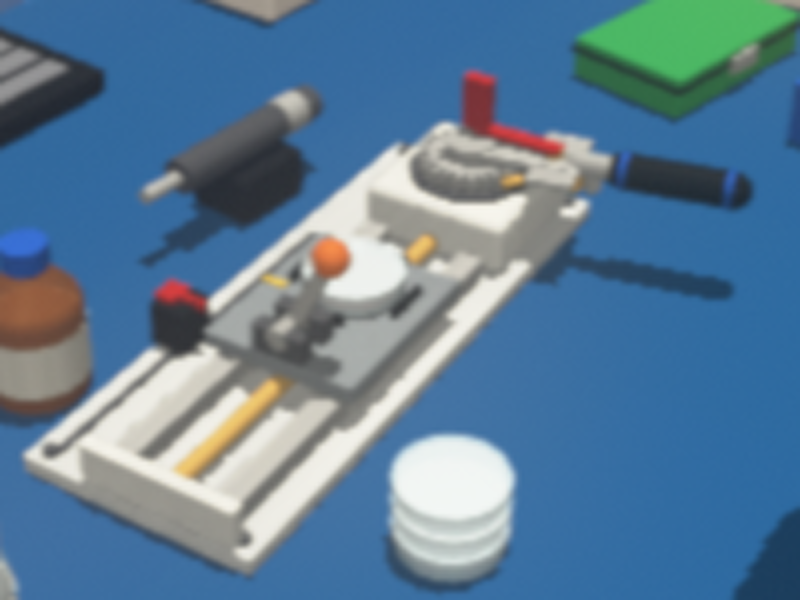

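The plate fit is good to 1 mm (yaw 0.095). The handle is at about +0.22 rad and the mark has 44.5 mm to go. The side view agrees: fin upright at crop (478,100), ball at (330,257). I'll straddle the fin with open fingers first.

The manual's scale: shifts go in units of 5 mm and turns go in units of 0.05 rad. Converting my numbers, 0.033 m is 6.6, -0.019 m is -3.8.

Request:
tcp_steps([
  [0.05, [6.6, -3.8, 0], 0],
  [0.05, [6.6, -3.8, 0], 0],
  [0.05, [6.6, -3.8, 0], 0],
  [0.05, [6.6, -3.8, 0], 0],
  [0.05, [6.6, -3.8, 0], 0],
  [0.05, [6.6, -3.8, 0], 0],
  [0.05, [6.6, -3.8, 0], 0],
  [0.05, [6.6, -3.8, 0], 0],
], clamp_n=20)

```text
clock: 0.77
tool_pos: [0.3802, -0.3218, 0.231]
tcp_rot: [-0.0, 0.988, 0.153, -0.0]
wrist_force: [0.4, -1.0, 0.5]
gripper_width: 0.05
finger_force: 0.0
```

Request:
tcp_steps([
  [0.05, [6.6, -3.8, 0], 0],
  [0.05, [6.6, -3.8, 0], 0],
  [0.05, [6.6, -3.8, 0], 0],
  [0.05, [6.6, -3.8, 0], 0],
  [0.05, [6.6, -3.8, 0], 0],
  [0.05, [6.6, -3.8, 2], 0],
  [0.05, [6.6, -3.8, 2], 0],
  [0.05, [4, -2, 0], 0],
  [0.05, [0, 0, 0], 0],
])

```text
clock: 1.52
tool_pos: [0.5771, -0.1075, 0.2099]
tcp_rot: [-0.001, 0.988, 0.155, -0.0]
wrist_force: [-0.1, -0.7, -0.0]
gripper_width: 0.0497
finger_force: 0.0
```

```bash
cat >> h.py <<'E'
def to(x,y,z=None):
    from scipy.spatial.transform import Rotation as Ro
    s=manip.observe(); p=s["tool_pos"]; q=s["tcp_rot"]
    T=Ro.from_quat([q[1],q[2],q[3],q[0]])
    yaw=np.arctan2(T.as_matrix()[1,0],T.as_matrix()[0,0])
    print("tcp",p.round(4),"yaw",round(yaw,3),"delta tool",T.inv().apply(np.array([x,y,p[2] if z is None else z])-p).round(4),"F",s["wrist_force"].round(1),"w",round(s["gripper_width"],4),"t",s["clock"])
E
python3 -c "
from h import *
to(.582,-.098,.086)"
```

```text
tcp [ 0.5771 -0.1075  0.2099] yaw 0.311 delta tool [ 0.0076 -0.0073  0.1239] F [-0.1 -0.7 -0. ] w 0.0497 t 1.5167
```

Converted, 0.03 m is 6, 0.02 m is 4.

Request:
tcp_steps([
  [0.05, [1.6, -0.4, 4], 0],
  [0.05, [0, 0, 6], 0],
  [0.05, [0, 0, 6], 0],
  [0.05, [0, 0, 6], 0],
  [0.05, [0, 0, 2.8], 0],
  [0.05, [0, 0, 0], 0],
])

```text
clock: 2.02
tool_pos: [0.5788, -0.1066, 0.0828]
tcp_rot: [-0.002, 0.988, 0.152, -0.004]
wrist_force: [-1.0, 0.0, -0.0]
gripper_width: 0.0499
finger_force: 0.0
```

```bash
python3 - <<'E'
from h import *
to(.582,-.098,.086)
crop("side","s2",175,150,200,150,4)
E
```

```text
tcp [ 0.5788 -0.1066  0.0828] yaw 0.306 delta tool [ 0.0056 -0.0073 -0.0032] F [-1.  0. -0.] w 0.0499 t 2.0167
```

View pics/s2.png

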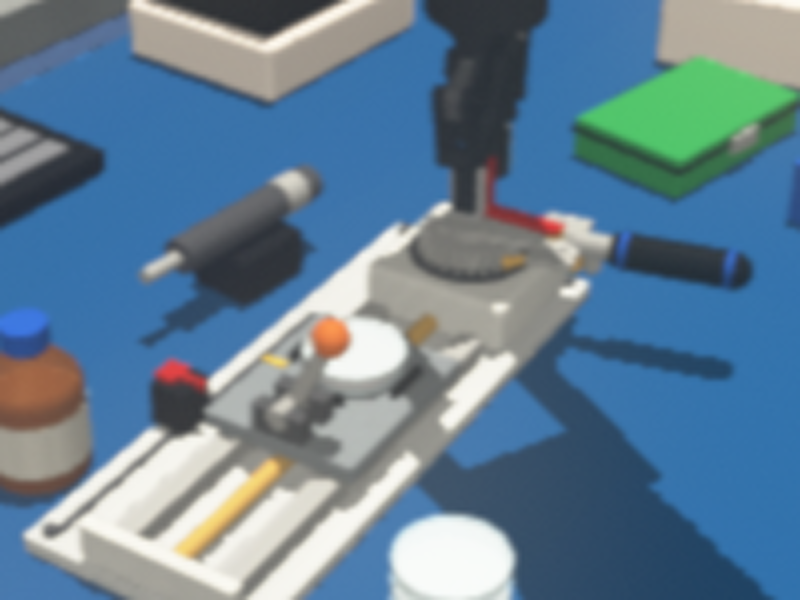

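The fin is between the fingers. Now I'll push it across to the carriage side.

Converted, -0.006 m is -1.2, -0.008 m is -1.6.

Request:
tcp_steps([
  [0.05, [0.6, -1.6, -1], 0],
  [0.05, [0, -1.6, 0], 0],
  [0.05, [0, -1.6, 0], 0],
  [0.05, [0, -1.4, 0], 0],
  [0.05, [0, -1.2, 0], 0],
  [0.05, [0, 0, 0], 0],
])

```text
clock: 2.57
tool_pos: [0.5746, -0.0701, 0.0932]
tcp_rot: [0.001, 0.988, 0.154, 0.001]
wrist_force: [1.0, -0.7, -0.4]
gripper_width: 0.0502
finger_force: 0.5
```

Request:
tcp_steps([
  [0.05, [0, 2, 0], 0],
  [0.05, [0, 2, -4], 0],
  [0.05, [0, 0, -8], 0],
  [0.05, [0, 0, -8], 0],
  [0.05, [-6, 0, -1], 0],
  [0.05, [-8, 0, 0], 0],
  [0.05, [-8, 0, 0], 0],
  [0.05, [-4, 0, 0], 0],
  [0.05, [0, 0, 0], 0],
])

```text
clock: 3.32
tool_pos: [0.4531, -0.1303, 0.197]
tcp_rot: [-0.0, 0.988, 0.152, -0.001]
wrist_force: [1.4, -0.1, 0.4]
gripper_width: 0.0501
finger_force: 0.0
```

```bash
python3 - <<'E'
from h import *
R,o,a,res=fit()
h=o+R@[0,-.115]; g=h-.135*np.array([np.cos(.22+a),np.sin(.22+a)]);print(g)
to(*g,.05)
crop("top","t2",175,160,190,125,4.2)
E
```

```text
[ 0.4494696  -0.14096683]
tcp [ 0.4531 -0.1303  0.197 ] yaw 0.304 delta tool [-0.0064  0.0092  0.147 ] F [ 1.4 -0.1  0.4] w 0.0501 t 3.3167
```

View pics/t2.png

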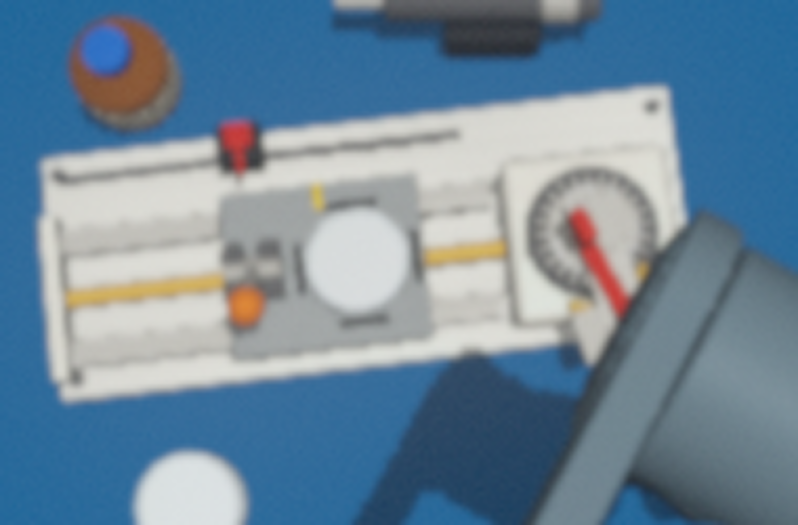

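The lever is flipped: the fin is now at crop (580,215), left of the handle line. The carriage and dish haven't moved. Next I'll straddle the grip and swing it back.

Converted, 0.035 m is 7, 0.03 m is 6.

Request:
tcp_steps([
  [0.04, [-1.3, 1.84, 4], 0],
  [0.04, [0, 0, 6], 0],
  [0.04, [0, 0, 7], 0],
  [0.04, [0, 0, 7], 0],
  [0.04, [0, 0, 5.4], 0],
  [0.034, [0, 0, 0], 0],
  [0.034, [0, 0, 0], 0],
])

```text
clock: 3.95
tool_pos: [0.4526, -0.1395, 0.0493]
tcp_rot: [-0.001, 0.988, 0.153, -0.001]
wrist_force: [0.5, 0.7, 0.0]
gripper_width: 0.0341
finger_force: 0.0
```

```bash
python3 -c "
from h import *
to(.4495,-.141,.05)"
```

```text
tcp [ 0.4526 -0.1395  0.0493] yaw 0.307 delta tool [-0.0034  0.0005 -0.0007] F [0.5 0.7 0. ] w 0.0341 t 3.95
```

Request:
tcp_steps([
  [0.034, [0.2, -3.2, 0], 2.34],
  [0.034, [0.2, -3.2, 0], 2.34],
  [0.034, [0.2, -3.2, 0], 2.34],
  [0.034, [0.2, -3.2, 0], 2.34],
  [0.034, [0.2, -3.2, 0], 2.34],
  [0.034, [0.2, -3.2, 0], 2.34],
  [0.034, [0.2, -3.2, 0], 2.2],
  [0.034, [0, 0, 0], 0],
])

```text
clock: 4.62
tool_pos: [0.467, -0.0308, 0.0528]
tcp_rot: [0.001, 0.968, -0.251, 0.002]
wrist_force: [-0.8, 0.6, -0.7]
gripper_width: 0.0341
finger_force: 0.0
```

```bash
python3 - <<'E'
from h import *
R,o,a,res=fit();h=o+R@[0,-.115];p=manip.observe()["tool_pos"][:2]-h
print("theta",np.arctan2(-p[1],-p[0])-a,np.hypot(*p)); to(*(p+h),.05)
E
```

```text
theta -0.6475116390732008 0.13018149015954783
tcp [ 0.467  -0.0308  0.0528] yaw -0.508 delta tool [-0.      0.      0.0028] F [-0.8  0.6 -0.7] w 0.0341 t 4.6167
```

Converted, 0.016 m is 3.2, 0.001 m is 0.2, -0.12 rad is -2.4.

Request:
tcp_steps([
  [0.034, [0.2, 3.2, 0], -2.4],
  [0.034, [0.2, 3.2, 0], -2.4],
  [0.034, [0.2, 3.2, 0], -2.4],
  [0.034, [0.2, 3.2, 0], -2.4],
  [0.034, [0.2, 3.2, 0], -2.4],
  [0.034, [0.2, 3.2, 0], -2.4],
  [0.034, [0.2, 3.2, 0], -2.4],
  [0.034, [0.2, 3.2, 0], -2.4],
  [0.034, [0.2, 3.2, 0], -2.4],
  [0.034, [0, 0, 0], 0],
])

```text
clock: 5.45
tool_pos: [0.4711, -0.1709, 0.0523]
tcp_rot: [0.001, 0.958, 0.286, 0.001]
wrist_force: [-2.1, 3.3, 2.7]
gripper_width: 0.0337
finger_force: 1.9
```

```bash
cat >> h.py <<'E'
def th():
    R,o,a,res=fit();h=o+R@[0,-.115];p=manip.observe()["tool_pos"][:2]-h
    print("theta",(np.arctan2(-p[1],-p[0])-a).round(3),"r",np.hypot(*p).round(4)); to(*(p+h),.05)
def mark(name=None):
    img=manip.grab_frame("top"); R,o,a,_=fit(); hsv=cv2.cvtColor(img,cv2.COLOR_BGR2HSV).astype(int)
    H,S,V=[hsv[...,i] for i in range(3)]
    vv,uu=np.mgrid[:420,:560]
    def cent(m,z):
        w=m*S; u=(w*uu).sum()/w.sum();v=(w*vv).sum()/w.sum(); return (R.T@(px("top",u,v,z)[:2]-o)).round(4), int(m.sum())
    def box(x0,x1,y0,y1,z):
        P=proj("top",[[*(o+R@[x,y]),z] for x in(x0,x1) for y in(y0,y1)]); c=np.zeros((420,560),np.uint8)
        cv2.fillConvexPoly(c,cv2.convexHull(P.astype(np.float32).round().astype(np.int32)),1); return c>0
    print("mark",cent(box(.03,.055,.03,.125,.041)&(H>18)&(H<40)&(S>80),.041),
      "arrow",cent(box(.052,.068,.06,.12,.046)&((H<10)|(H>170))&(S>90),.046))
    if name: crop("top",name,175,160,190,125,4.2,img)
E
python3 -c "
from h import *
th();mark('t3')"
```

```text
theta 0.497 r 0.1286
tcp [ 0.4711 -0.1709  0.0523] yaw 0.581 delta tool [-0.     -0.      0.0023] F [-2.1  3.3  2.7] w 0.0337 t 5.45
mark (array([0.0418, 0.0659]), 10) arrow (array([0.0662, 0.0906]), 10)
```

View pics/t3.png

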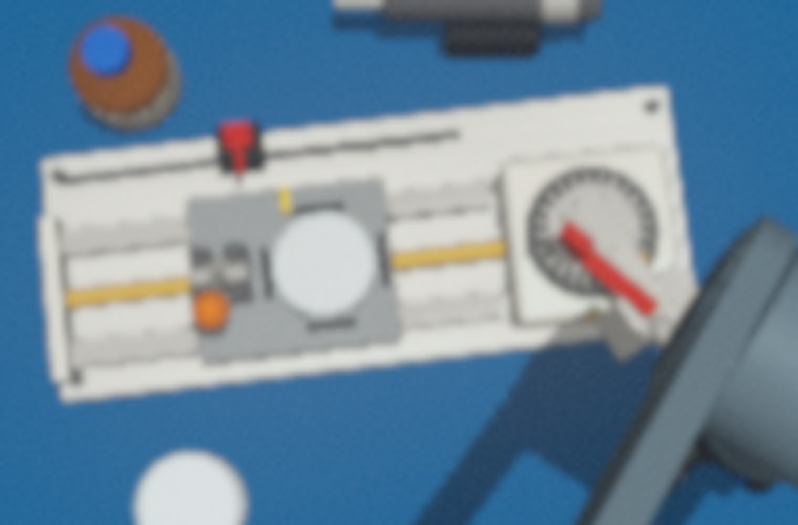

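The carriage has advanced 21 mm and 24.5 mm remain. The dish is seated. I'll finish this stroke, swing back, then drive in measured parts.

Converted, 0.012 m is 2.4, 0.002 m is 0.4, -0.09 rad is -1.8.

Request:
tcp_steps([
  [0.034, [0, 2.4, 0.4], -1.8],
  [0.034, [0, 0, 0], 0],
], lines="1,4")

```text
clock: 5.67
tool_pos: [0.4764, -0.1787, 0.049]
tcp_rot: [-0.0, 0.945, 0.327, 0.0]
wrist_force: [-2.7, 4.5, 1.1]
```

```bash
python3 -c "
from h import *
th();mark()"
```

```text
theta 0.57 r 0.1289
tcp [ 0.4764 -0.1787  0.049 ] yaw 0.666 delta tool [ 0.    -0.    -0.001] F [-2.7  4.5  1.1] w 0.0338 t 5.6667
mark (array([0.0416, 0.068 ]), 11) arrow (array([0.0662, 0.0906]), 10)
```

Request:
tcp_steps([
  [0.034, [0.2, -3.2, 0], 2.4],
  [0.034, [0.2, -3.2, 0], 2.4],
  [0.034, [0.2, -3.2, 0], 2.4],
  [0.034, [0.2, -3.2, 0], 2.4],
  [0.034, [0.2, -3.2, 0], 2.4],
  [0.034, [0.2, -3.2, 0], 2.4],
  [0.034, [0.2, -3.2, 0], 2.4],
  [0.034, [0.2, -3.2, 0], 2.4],
  [0.034, [0.2, -3.2, 0], 2.4],
  [0.034, [0.2, -3.2, 0], 2.4],
], lines="1,4")

```text
clock: 6.55
tool_pos: [0.4677, -0.0288, 0.0497]
tcp_rot: [0.002, 0.963, -0.268, 0.002]
wrist_force: [-27.0, -71.8, 8.5]
```

```bash
python3 -c "
from h import *
th();mark()"
```

```text
theta -0.664 r 0.1307
tcp [ 0.4677 -0.0288  0.0497] yaw -0.543 delta tool [ 0.      0.     -0.0003] F [-27.  -71.8   8.5] w 0.0339 t 6.55
mark (array([0.0416, 0.068 ]), 11) arrow (array([0.0662, 0.0906]), 10)
```

I hit the handle stop at 72 N, which is under the limit, and I'm moving off it now. Driving most of the way first.

Request:
tcp_steps([
  [0.034, [0.2, 3.2, 0], -2.4],
  [0.034, [0.2, 3.2, 0], -2.4],
  [0.034, [0.2, 3.2, 0], -2.4],
  [0.034, [0.2, 3.2, 0], -2.4],
  [0.034, [0.2, 3.2, 0], -2.4],
  [0.034, [0.2, 3.2, 0], -2.4],
  [0.034, [0.2, 3.2, 0], -2.4],
  [0.034, [0.2, 3.2, 0], -2.4],
  [0.034, [0, 0, 0], 0],
], lines="1,4")

```text
clock: 7.35
tool_pos: [0.4604, -0.1526, 0.0491]
tcp_rot: [0.0, 0.977, 0.211, 0.0]
wrist_force: [-3.0, 2.4, 2.7]
```

```bash
python3 -c "
from h import *
th();mark()"
```

```text
theta 0.333 r 0.129
tcp [ 0.4604 -0.1526  0.0491] yaw 0.426 delta tool [-0.      0.     -0.0009] F [-3.   2.4  2.7] w 0.034 t 7.35
mark (array([0.042 , 0.0882]), 12) arrow (array([0.0662, 0.0906]), 10)
```

```bash
python3 - <<'E'
from h import *
img=manip.grab_frame("top"); a=crop("top","t4",212,180,50,40,15,img)
s=manip.grab_frame("side")
R,o,_,_=fit()
for n,x,y,z in [("tip",.0595,.09,.046),("mark",.0418,.0882,.041)]:
    print(n,proj("top",[[*(o+R@[x,y]),z]]),proj("side",[[*(o+R@[x,y]),z]]))
E
```

```text
tip [[232.03420556 201.34364013]] [[226.77609664 245.82607821]]
mark [[233.68196913 208.47963752]] [[233.60368181 249.63773531]]
```

View pics/t4.png

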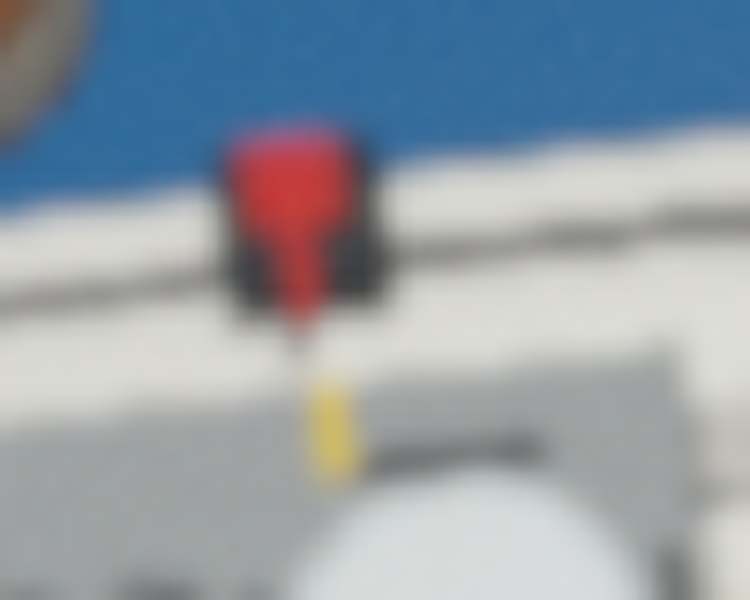

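```bash
python3 - <<'E'
from h import *
R,o,_,_=fit()
for u,v,z in [(304,315,.046),(298,250,.046),(295,165,.046),(332,432,.041),(328,392,.041),(337,474,.041)]:
    print((R.T@(px("top",212+(u+.5)/15-.5,180+(v+.5)/15-.5,z)[:2]-o)).round(4))
E
```

```text
[0.0616 0.0904]
[0.0727 0.0903]
[0.0872 0.0894]
[0.0422 0.0882]
[0.049  0.0882]
[0.035  0.0881]
```

The mark lies at y=88.2 mm and the arrow at 90.2–90.4 mm, so 2.1 mm is left, or 0.084 rad.

Request:
tcp_steps([
  [0.034, [0.1, 1.1, 0], -0.8],
  [0.034, [0.1, 1.1, 0], -0.8],
  [0.034, [0, 0, 0], 0],
  [0.034, [0, 0, 0], 0],
], lines="1,4")

```text
clock: 7.83
tool_pos: [0.4649, -0.1595, 0.0482]
tcp_rot: [-0.001, 0.969, 0.248, -0.001]
wrist_force: [-5.8, 4.2, 3.8]
```

```bash
python3 -c "
from h import *
th();mark()"
```

```text
theta 0.396 r 0.1281
tcp [ 0.4649 -0.1595  0.0482] yaw 0.502 delta tool [-0.     -0.     -0.0018] F [-5.8  4.2  3.8] w 0.0342 t 7.8333
mark (array([0.0417, 0.0896]), 14) arrow (array([0.0662, 0.0906]), 10)
```

Request:
tcp_steps([
  [0.034, [0, 0.6, 0], -0.4],
  [0.034, [0, 0, 0], 0],
  [0.034, [0, 0, 0], 0],
], lines="1,4")

```text
clock: 8.13
tool_pos: [0.4661, -0.1619, 0.0482]
tcp_rot: [-0.001, 0.966, 0.258, -0.001]
wrist_force: [-5.6, 5.4, 4.5]
```

```bash
cat >> h.py <<'E'
def fine(img=None):
    img=manip.grab_frame("top") if img is None else img
    R,o,a,_=fit(); lab=cv2.cvtColor(img.astype(np.float32)/255,cv2.COLOR_BGR2LAB)
    ys=np.arange(-.014,.01401,.0005)+.09
    for n,xs,z,ch in [("mark",np.arange(.037,.0481,.001),.041,2),("arrow",np.arange(.062,.0701,.001),.046,1)]:
        out=[]
        for x in xs:
            P=proj("top",[[*(o+R@[x,y]),z] for y in ys]).astype(np.float32)
            s=cv2.remap(lab[...,ch],P[:,:1],P[:,1:],cv2.INTER_LINEAR).ravel(); w=np.clip(s-s.min()-.35*(s.max()-s.min()),0,None)
            out.append((w*ys).sum()/w.sum())
        print(n,np.mean(out).round(5),np.std(out).round(5))
E
python3 -c "
from h import *
th();mark();fine()"
```

```text
theta 0.417 r 0.1281
tcp [ 0.4661 -0.1619  0.0482] yaw 0.522 delta tool [-0.     -0.     -0.0018] F [-5.6  5.4  4.5] w 0.034 t 8.1333
mark (array([0.0413, 0.09  ]), 14) arrow (array([0.0662, 0.0906]), 10)
mark 0.09007 0.00015
arrow 0.09032 7e-05
```

The mark is aligned to within about 0.3 mm. I'll centre on the grip, lift off and go to the lock lever.

Request:
tcp_steps([
  [0.036, [0, -0.8, 0], 0],
  [0.036, [0, 0, 0], 0],
  [0.036, [0, 0, -7], 0],
  [0.036, [0, 0, -8], 0],
  [0.036, [0, 0, -8], 0],
  [0, [0, 0, -4], 2.2],
  [0, [0, 0, 0], 2.2],
  [0, [0, 0, 0], 2.2],
  [0, [0, 0, 0], 2],
  [0, [0, 0, 0], 0],
], lines="1,6")

```text
clock: 9.07
tool_pos: [0.4661, -0.1605, 0.1842]
tcp_rot: [0.001, 0.999, 0.045, 0.001]
wrist_force: [-0.8, 0.4, 0.9]
gripper_width: -0.0001
finger_force: 0.0
```

```bash
python3 -c "
from h import *
R,o,a,_=fit(); fine(); b=o+R@[-.072,.132]; print(b); to(*b,.096)"
```

```text
mark 0.09004 0.00015
arrow 0.09033 8e-05
[0.48278397 0.13990759]
tcp [ 0.4659 -0.1604  0.1839] yaw 0.096 delta tool [ 0.0453 -0.2974  0.0875] F [-0.3 -0.2 -0.1] w 0.0 t 9.1167
```

Converted, -0.037 m is -7.4, 0.01 m is 2.

Request:
tcp_steps([
  [0, [1, -7.4, 0], 0],
  [0, [1, -7.4, 0], 0],
  [0, [1.2, -7.4, 0], 0],
  [0, [1.2, -7.4, 0], 0],
  [0, [1.2, -7.4, 0], 0],
  [0, [1.2, -7.4, 0], 0],
  [0, [1.2, -7.4, 0], 0],
  [0, [1.2, -7.4, 0], 0],
  [0, [0, 0, 2], 0],
  [0, [0, 0, 0], 0],
], lines="1,4")

```text
clock: 9.95
tool_pos: [0.4822, 0.1407, 0.1719]
tcp_rot: [0.0, 0.999, 0.051, -0.001]
wrist_force: [-1.0, -0.1, -0.3]
```

```bash
python3 - <<'E'
from h import *
R,o,a,_=fit(); b=o+R@[-.072,.132]; to(*b,.096)
img=manip.grab_frame("top"); hsv=cv2.cvtColor(img,cv2.COLOR_BGR2HSV)
m=cv2.inRange(hsv,(5,150,120),(16,255,255)); m[:,:200]=0; m[:,260:]=0; m[:200]=0; m[260:]=0
M=cv2.moments(m,True); print(M["m00"]); u,v=M["m10"]/M["m00"],M["m01"]/M["m00"]; w=px("top",u,v,.107); print(R.T@(w[:2]-o))
crop("side","s3",120,110,260,195,3)
E
```

```text
tcp [0.4822 0.1407 0.1719] yaw 0.101 delta tool [0.0006 0.0008 0.0759] F [-1.  -0.1 -0.3] w 0.0 t 9.95
0.0Traceback (most recent call last):
  File "<stdin>", line 5, in <module>
ZeroDivisionError: float division by zero
```

```bash
python3 - <<'E'
from h import *
R,o,a,_=fit(); P=proj("side",[[*(o+R@[-.026,.132]),.107]])[0]
img=crop("side","s3",120,110,260,195,3); hsv=cv2.cvtColor(img,cv2.COLOR_BGR2HSV)
m=cv2.inRange(hsv,(5,170,120),(14,255,255)); n,l,s,c=cv2.connectedComponentsWithStats(m)
print("expect ball",P); print([(s[i,4],c[i].round(1)) for i in range(1,n) if s[i,4]>15])
E
```

```text
expect ball [246.39158794 245.10419901]
[]
```

View pics/s3.png

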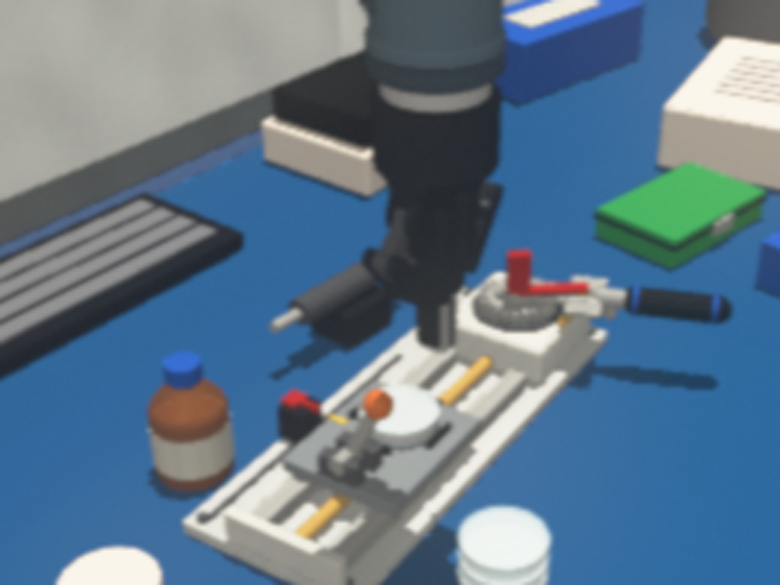

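In the side view the ball is at (245.7,244.7), against a predicted (246.4,245.1). The mark is at the arrow, and the dish is seated. I'll descend and push the lock over.

Request:
tcp_steps([
  [0, [0, 0, 5], 0],
  [0, [0, 0, 5], 0],
  [0, [0, 0, 4.8], 0],
  [0, [0, 0, 0], 0],
], lines="1,4")

```text
clock: 10.38
tool_pos: [0.4801, 0.137, 0.0953]
tcp_rot: [0.0, 0.999, 0.046, -0.004]
wrist_force: [-0.4, -0.4, -0.1]
```

Request:
tcp_steps([
  [0, [2.8, 0, 0], 0],
  [0, [2.4, 0, 0], 0],
  [0, [2, 0, 0], 0],
  [0, [2, 0, 0], 0],
  [0, [1.6, 0, 0], 0],
  [0, [1.2, 0, 0], 0],
  [0, [0, 0, 0], 0],
], lines="1,4")

```text
clock: 10.97
tool_pos: [0.5446, 0.1439, 0.1004]
tcp_rot: [0.0, 0.999, 0.047, 0.001]
wrist_force: [0.1, -0.6, -0.8]
```

```bash
python3 -c "
from h import *
R,o,a,_=fit();print(R.T@(manip.observe()['tool_pos'][:2]-o))"
```

```text
[-0.01006133  0.13008459]
```

Now back off, rise, retreat towards the robot's right side and check everything.

Request:
tcp_steps([
  [0, [-4, 0, 0], 0],
  [0, [-6, 0, -2], 0],
  [0, [-4, 0, -6], 0],
  [0, [-4, 0, -8], 0],
  [0, [-6, 0, -4], 0],
  [0, [-6, 2, 0], 0],
  [0, [0, 8, 0], 0],
  [0, [0, 8, 0], 0],
  [0, [0, 8, 0], 0],
  [0, [0, 0, 0], 0],
], lines="1,4")

```text
clock: 11.8
tool_pos: [0.4077, -0.005, 0.1976]
tcp_rot: [0.002, 0.999, 0.044, 0.001]
wrist_force: [0.2, 0.1, 0.7]
```

```bash
python3 - <<'E'
from h import *
R,o,a,_=fit(); print(proj("side",[[*(o+R@[.026,.132]),.107]]),proj("top",[[*(o+R@[.026,.132]),.107]]))
t=manip.grab_frame("top"); s=manip.grab_frame("side"); fine(t)
A=cv2.resize(t[160:290,165:365],None,fx=2.9,fy=2.9,interpolation=cv2.INTER_CUBIC); B=cv2.resize(s[150:300,150:430],(580,311),interpolation=cv2.INTER_CUBIC)
f=np.vstack([A[:285],B]); print(f.shape); cv2.imwrite("pics/f.png",f)
E
```

```text
[[226.02766072 237.3802704 ]] [[212.48062608 213.00537158]]
mark 0.09008 0.00016
arrow 0.09029 8e-05
(596, 580, 3)
```

View pics/f.png

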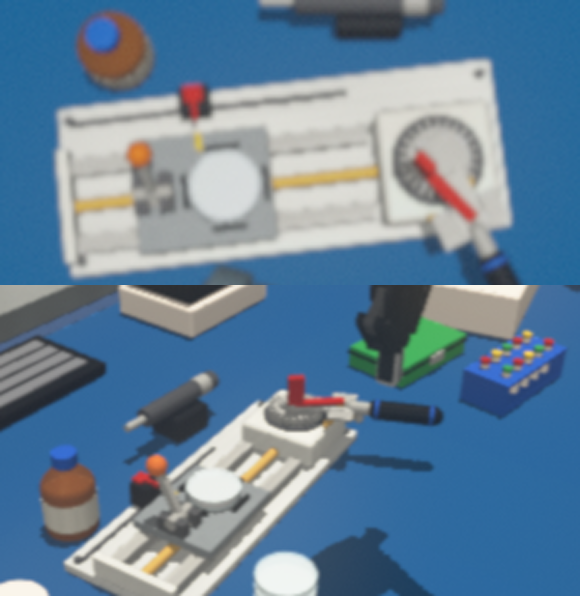

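The ball is at (212.9,213.1) in the top view, which matches the locked position. The mark is in line with the pointer, the dish is seated, and the rest is undisturbed.

```bash
python3 -c "
from station import manip
print(manip.finish_job())"
```

```text
the job is handed in; nothing more can be done
None
```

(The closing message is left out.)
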